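# Find the turntable's loose bolt and hold its cap open

## Task

Clear the spool of thread off the free-spinning turntable into the bowl and let go of it. Then, with the fingertips, press down on each of the three bolt heads on the turntable's base, one after the other from left to right, to find the one that is loose (it sinks, the others do not give). Finally lift the cap behind the loose bolt by its bar to at least 45 degrees open, and finish while still holding it open; leave the other two caps shut.

Things in the scene. Friction and masses are not known exactly. Their poses are not given: they have to be found in the camera images.
- base: dark steel base plate of the turntable, 210 x 400 x 12 mm, fixed to the bench; origin on its underside, 75 mm behind the middle bolt (the plate reaches 125 mm to the right of it and 275 mm to the left); x points away from the robot across the base, y along the row to the left, z up. Along the front edge of its right part stands a row of three bolts, 90 mm apart, each with its own small hinged cap right behind it; the turntable is to the left of the row.
- turntable (a point): centre of the top face of the wooden turntable disc, 140 mm across; its top is 58 mm above the bench. It has no drive and spins freely at a touch.
- spool_center (a point): centre (half-way up) of the spool of thread that stands upright somewhere on the disc: 48 mm tall, end flanges 42 mm across and 7 mm thick, thinner between them, 35 to 70 g.
- bowl: round open grey bowl on the bench left of the turntable, 150 mm across at the rim, 61 mm tall, its inner floor (about 90 mm across) 4 mm above the bench; origin at the centre of its underside. It is loose, 0.4 kg.
- loose_bolt (a joint): how far the loose bolt is pushed down, in m: 0 when nothing presses it, 0.006 when bottomed. It does not say at which of the three places the loose bolt sits; that changes from run to run.
- loose_cap (a joint): opening angle, in rad, of the cap that belongs to the loose bolt (whichever place that is): 0 shut, 1.5 fully open. All three caps are alike: hinged along y at their far (+x) edge, lifted by the near edge, pulled shut by a light spring (1 to 2 N at the bar), so a cap falls shut when let go. The hinge axis lies 48 mm behind (base +x) and 35 mm below the middle of the shut cap's bar.
- firm_cap_1 (a joint): opening angle, in rad, of the cap of one of the two firm bolts, 0 shut
- firm_cap_2 (a joint): opening angle, in rad, of the cap of the other firm bolt, 0 shut
- left_bolt (a point): centre of the top of the leftmost (+y) bolt's head, unpressed, 46 mm above the bench; axes as the base. Steel hex head 27 mm across on a rubber washer. Pressed from above, a firm bolt does not give at all; the loose one sinks 6 mm under a light push (1.5 N to start, 4.5 N at the bottom) and springs back. All three look alike.
- left_bar (a point): middle of the grip bar of the leftmost (+y) bolt's cap while the cap is shut, 68 mm above the bench and 47 mm behind that bolt's axis (the point stays there when the cap opens); axes as the base. The T-shaped bar is steel, 12 mm thick, 32 mm long along the base's y, on a 10 mm stem, its middle 32 mm above the top of the 34 mm wide cap.
- middle_bolt (a point): centre of the top of the middle bolt's head, unpressed, 46 mm above the bench; axes as the base. Steel hex head 27 mm across on a rubber washer. Pressed from above, a firm bolt does not give at all; the loose one sinks 6 mm under a light push (1.5 N to start, 4.5 N at the bottom) and springs back. All three look alike.
- middle_bar (a point): middle of the grip bar of the middle bolt's cap while the cap is shut, 68 mm above the bench and 47 mm behind that bolt's axis (the point stays there when the cap opens); axes as the base. The T-shaped bar is steel, 12 mm thick, 32 mm long along the base's y, on a 10 mm stem, its middle 32 mm above the top of the 34 mm wide cap.
- right_bolt (a point): centre of the top of the rightmost (-y) bolt's head, unpressed, 46 mm above the bench; axes as the base. Steel hex head 27 mm across on a rubber washer. Pressed from above, a firm bolt does not give at all; the loose one sinks 6 mm under a light push (1.5 N to start, 4.5 N at the bottom) and springs back. All three look alike.
- right_bar (a point): middle of the grip bar of the rightmost (-y) bolt's cap while the cap is shut, 68 mm above the bench and 47 mm behind that bolt's axis (the point stays there when the cap opens); axes as the base. The T-shaped bar is steel, 12 mm thick, 32 mm long along the base's y, on a 10 mm stem, its middle 32 mm above the top of the 34 mm wide cap.

How it is judged:
By the outcome, as a careful person would: the job done as asked, in the order asked, and still so for the second after the job is handed in, while the arm keeps its last pose, push and grip.
It also fails if it takes over 61 s, if anything falls off the work surface, if the arm or the gripper's body presses on something with over 40 N, if the wrist force passes 120 N, or if a joint passes its speed limit or range.

## Robot

A 7-joint arm with a two-finger parallel gripper is mounted at the origin on a cart in front of the work surface, level with it; the furniture and walls round the work are solid. World frame = base frame: x ahead of the robot, y to its left, z up, the work surface at z = 0. Lengths are in m, angles in rad, forces in N, time in s.
With the tool pointing down it reaches from about 0.425 to 0.875 m from the base axis. Payload 8.4 kg.
Tool frame: the origin (TCP) lies midway between the tips of the shut fingers; the grasp point (between the pads) lies 19 mm behind it (bot.hold_point_z is the z of the grasp point in the tool frame, in m); z points along the fingers, y is the line along which they close (so a half turn about z gives the same grasp; the last joint's range is limited). The gripper opens to 85 mm and grips with 20 to 120 N. Pads are 22 mm wide; open, the fingers measure 114 mm over their backs; the gripper's body (76 mm by 85 mm) begins 54 mm behind the grasp point. The pads swing forward as they close: fully open they stand 13 mm farther back than shut.
Start: joints at [-0.099, 0.333, 0.04, 1.465, -0.013, 1.343, -0.059], TCP at [0.65, -0, 0.231] pointing down, gripper open.
Joint ranges: [-2.58, 2.58], [-0.38, 2.09], [-1.3, 1.39], [0.25, 2.4], [-1.5, 4.64], [0.08, 2.09], [-2.65, 2.65]. Speed limits (rad/s): [2.22, 2.22, 2.79, 2.79, 3.14, 3.14, 3.14].

## Interface

Orientations are given as a unit quaternion [w, x, y, z].
In Python, from rig import bot, cams gives the robot as it stands.
- The arm moves only by the tool drive_tool, never from a script. Its argument "increments" is a list of rows, each an object with "linear": the shift along the tool's x, y, z in m, a list of three; "yaw": the turn about the tool's z in rad. A call has 1 to 5 rows; each row is the pose to reach, as a shift and turn from the pose commanded when the call began, along the tool's axes at that moment; what a row does not reach only later rows make up. A row lasts 1/10 s, in which the tool goes at most 50 mm and 8.59 degrees, less where a joint would pass 70% of its speed; a pose out of reach is approached as far as the arm can. A call with a gripper value outside its range is refused whole. "grip" is the finger opening in m, from 0 to 0.0854, set as the call begins (left out, the last holds). The fingers move at their own pace and stop on an object; "force" is the grip in N (left out, the last holds). Time passes only in rows, so rows that repeat a pose let the fingers close. It gives the time, the measured TCP pose, the force, the opening and the grip force at its end, in the units of the state.
- bot.state(): the state, without advancing time (a new reading comes with each control period).
- cams.camera(name): name is "scene" or "side" or "wrist"; returns a dict with "pixels" (480x640x3 uint8, blue, green, red), "z_map" (480x640 float32, m along the optical axis (not along the pixel's ray), 0 where there is no reading), "vfov" (degrees; the focal length in pixels is half the picture's height over the tangent of half this angle, whatever the lens; pixels are square), "cx", "cy" (the principal point, pixels), "view" (4x4, takes a point from world to camera coordinates). Camera axes: x right, y down, z forward; pixel columns grow to the right and rows downward; lengths in m; the calibration is good to about 2 mm. A picture is of the moment at which its call begins.
- bot.finish_job(): hands the job in; it is judged then, once.
The state is a dict: "time_s": time; "joint_pos": joint angles; "joint_vel": joint speeds; "tau": joint torques, N m; "tool_pos": TCP position; "ee_rot": TCP orientation; "force": force on the tool from outside, world axes, zero at the start; "ft_torque": the same for the moment, N m; "opening": opening from 0.0 (shut) to 1.0 (fully open); "gripper_force": force on a finger pad.
Only numpy, scipy, OpenCV 4.12 (cv2) and the standard library are available. Lean on these libraries where they do the work, as an engineer would, in place of code of your own. Each camera call takes 0.05 s, during which the arm holds its last target. There are 200 camera calls.

## Working session

There is one attempt and no reset: what is moved stays moved. The work goes in short steps, Python scripts to look and compute and a tool call to move; the robot and the scene stay as the last step left them, time stands still between calls to the robot, and variables do not carry over. Pictures are saved under pics/ and viewed, at most 10 in all, crops included, and the job is handed in when it is done.

Besides the shell and the picture viewer there is one more tool, called after "Call:" as name(argument=value, ...), one argument or row to a line, values as JSON. drive_tool: Moves the arm, as the interface text tells. Its arguments: {"type":"object","properties":{"increments":{"type":"array"},"grip":{"type":"number"},"force":{"type":"number"}},"required":["increments"]}

```bash
mkdir -p pics; ls; cat > h.py <<'E'
import numpy as np, cv2
from rig import bot, cams
def cam(n):
    c=cams.camera(n); c['f']=240/np.tan(np.radians(c['vfov'])/2); return c
def cloud(c):
    v,u=np.mgrid[0:480,0:640]; z=c['z_map']
    P=np.stack([(u-c['cx'])/c['f']*z,(v-c['cy'])/c['f']*z,z,np.ones_like(z)],-1)
    W=P@np.linalg.inv(c['view']).T
    W=W[...,:3]; W[z<=0]=np.nan; return W
def ray(c,u,v,h):
    M=np.linalg.inv(c['view']); d=M[:3,:3]@np.array([(u-c['cx'])/c['f'],(v-c['cy'])/c['f'],1]); o=M[:3,3]
    return o+d*(h-o[2])/d[2]
E
python3 - <<'E'
from h import *
s=bot.state(); print(s['time_s'],s['tool_pos'],s['ee_rot'],s['force'],s['opening'],bot.hold_point_z)
ims=[]
for n in ['scene','side']:
    c=cam(n); cv2.imwrite(f'pics/{n}0.png',c['pixels']); np.savez(f'{n}0.npz',**{k:c[k] for k in c})
    print(n,c['vfov'],c['cx'],c['cy'],np.linalg.inv(c['view']).round(3).tolist())
E
```

```text
pics
0.0 [ 6.49539347e-01 -6.68520703e-05  2.30407577e-01] [-5.37819639e-04  7.07132978e-01  7.07080096e-01 -6.32359218e-04] [-0.75025229  0.24066356 -0.50155257] 1.0019747932028011 -0.0187
scene 45.999207420101826 315.64924355073487 238.1426225850316 [[0.88, -0.29, 0.376, 0.14], [-0.475, -0.55, 0.687, -0.694], [0.007, -0.783, -0.621, 0.722], [0.0, 0.0, 0.0, 1.0]]
side 47.941431656489726 325.66495811825484 232.98713217178485 [[-0.946, -0.166, 0.28, 0.242], [-0.325, 0.517, -0.792, 0.864], [-0.014, -0.84, -0.543, 0.64], [0.0, 0.0, 0.0, 1.0]]
```

View pics/scene0.png

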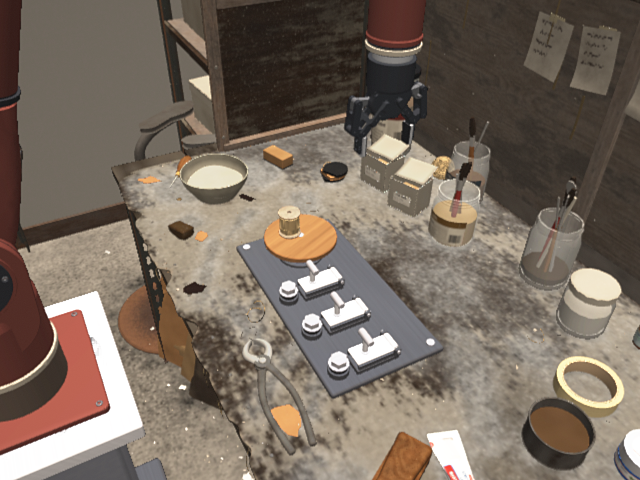

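View pics/side0.png

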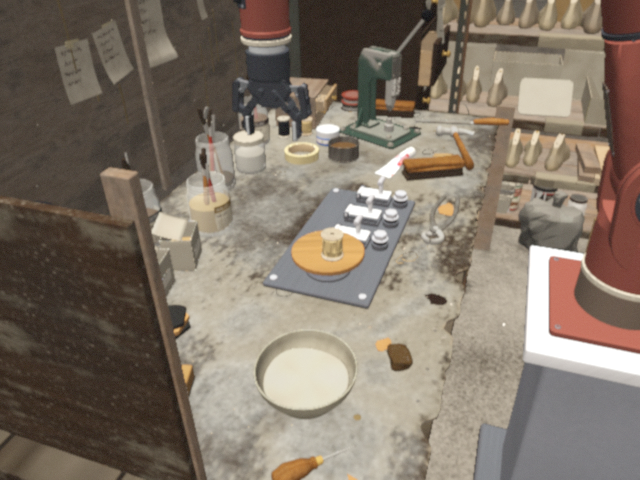

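The scene view shows the bolts at about (288,288), (312,322) and (338,360), with bars at (312,268), (338,300) and (367,338). The spool is at (289,222), the bowl at (214,178) and the disc at (300,240). In the side view the bolts are at (380,237), (390,215) and (400,197), the spool is at (332,243) and the bowl at (306,373).

```bash
python3 - <<'E'
from h import *
def cl(m,W,lab,mn=15):
    n,l,st,ce=cv2.connectedComponentsWithStats(m.astype(np.uint8))
    for i in range(1,n):
        if st[i,4]>=mn:
            p=W[l==i]; print(lab,ce[i].round(0),st[i,4],'med',np.median(p,0).round(4),'mid',((p.min(0)+p.max(0))/2).round(4),'ext',np.ptp(p,axis=0).round(3))
for n in ['scene','side']:
    c=dict(np.load(n+'0.npz')); c={k:(v if v.ndim else float(v)) for k,v in c.items()}
    W=cloud(c); x,y,z=W[...,0],W[...,1],W[...,2]
    print(n)
    hsv=cv2.cvtColor(c['pixels'],cv2.COLOR_BGR2HSV)
    R=(x>.3)&(x<.75)&(y>-.35)&(y<.45)
    cl(R&(z>.041)&(z<.05)&(y<.05),W,'bolt?')
    cl(R&(z>.064)&(z<.078)&(y<.05),W,'bar?',8)
    cl(R&(abs(z-.058)<.005)&(hsv[...,1]>110)&(y>-.1),W,'disc',200)
    cl(R&(z>.098)&(z<.112)&(y<.2),W,'spooltop')
    cl(R&(z>.052)&(z<.068)&(y>.12),W,'rim')
    d=R&(z>.005)&(z<.018)&(hsv[...,2]<90)
    pts=W[d&(y<.15)]; print('plate',len(pts),cv2.minAreaRect(pts[:,:2].astype(np.float32)),np.nanmedian(pts[:,2]))
    for (u,v,h) in {'scene':[(288,286,.046),(312,319,.046),(338,357,.046),(312,268,.068),(338,300,.068),(366,337,.068),(289,211,.106)],'side':[(380,234,.046),(390,212,.046),(400,195,.046),(332,232,.106)]}[n]:
        print((u,v),ray(c,u,v,h).round(4),W[v,u].round(4))
E
```

```text
scene
bolt? [328. 253.] 16 med [5.458e-01 1.000e-04 4.870e-02] mid [0.5476 0.0029 0.048 ] ext [0.028 0.012 0.004]
bolt? [315. 260.] 15 med [ 0.5166 -0.0038  0.0492] mid [ 0.5181 -0.0043  0.0486] ext [0.019 0.005 0.002]
bolt? [312. 279.] 18 med [ 0.4878 -0.044   0.0443] mid [ 0.489  -0.0435  0.045 ] ext [0.008 0.006 0.007]
bolt? [288. 287.] 127 med [ 0.4425 -0.0415  0.0452] mid [ 0.4432 -0.0401  0.0444] ext [0.026 0.024 0.007]
bolt? [336. 311.] 24 med [ 0.4865 -0.1331  0.0462] mid [ 0.4879 -0.1321  0.0456] ext [0.008 0.008 0.009]
bolt? [312. 320.] 152 med [ 0.4416 -0.1314  0.0453] mid [ 0.4418 -0.1304  0.0449] ext [0.026 0.024 0.007]
bolt? [364. 349.] 21 med [ 0.4842 -0.2238  0.0456] mid [ 0.4859 -0.2227  0.0453] ext [0.007 0.008 0.008]
bolt? [338. 359.] 183 med [ 0.4397 -0.2206  0.0452] mid [ 0.4405 -0.2195  0.0453] ext [0.026 0.024 0.008]
bar? [312. 268.] 107 med [ 0.4885 -0.0437  0.0715] mid [ 0.4896 -0.0412  0.0699] ext [0.011 0.033 0.012]
bar? [337. 300.] 130 med [ 0.4869 -0.133   0.0713] mid [ 0.4885 -0.1306  0.0699] ext [0.012 0.033 0.012]
bar? [366. 337.] 158 med [ 0.4854 -0.2
[... 1965 characters left out ...]
6 0.129 0.009]
spooltop [332. 234.] 283 med [0.5054 0.086  0.1059] mid [0.5068 0.0824 0.1034] ext [0.041 0.045 0.011]
rim [317. 268.] 273 med [0.5196 0.128  0.0572] mid [0.522  0.1282 0.0565] ext [0.087 0.016 0.009]
rim [306. 366.] 1207 med [0.4543 0.3396 0.0581] mid [0.4555 0.3584 0.0578] ext [0.149 0.153 0.012]
plate 28 ((0.41380515694618225, -0.05347453057765961), (0.09188774973154068, 0.31727465987205505), 20.510194778442383) 0.015895044537029113
(380, 234) [ 0.4427 -0.0327  0.046 ] [ 0.4423 -0.0312  0.047 ]
(390, 212) [ 0.4435 -0.1237  0.046 ] [ 0.4441 -0.1264  0.0444]
(400, 195) [ 0.4394 -0.2043  0.046 ] [ 0.44   -0.2076  0.0442]
(332, 232) [0.5074 0.078  0.106 ] [0.5073 0.0782 0.1061]
```

Call:
drive_tool(
  increments=[
    {"linear": [0.02,-0.036,0.02],"yaw": 0},
    {"linear": [0.04,-0.072,0.04],"yaw": 0},
    {"linear": [0.06,-0.108,0.06],"yaw": 0},
    {"linear": [0.081,-0.1435,0.08],"yaw": 0},
    {"linear": [0.081,-0.1435,0.08],"yaw": 0},
  ],
)

```text
time_s: 0.6
tool_pos: [0.5, 0.0835, 0.1477]
ee_rot: [-0.003, 0.705, 0.709, -0.003]
force: [-0.5, -0.0, 0.8]
opening: 1.001
gripper_force: 0.0
```

Call:
drive_tool(
  increments=[
    {"linear": [0,0,0.02],"yaw": 0},
    {"linear": [0,0,0.045],"yaw": 0},
    {"linear": [0,0,0.07],"yaw": 0},
    {"linear": [0,0,0.087],"yaw": 0},
    {"linear": [0,0,0.087],"yaw": 0},
  ],
)

```text
time_s: 1.1
tool_pos: [0.5049, 0.0804, 0.0621]
ee_rot: [-0.001, 0.707, 0.707, -0.002]
force: [-0.8, -0.4, 0.5]
opening: 1.001
gripper_force: 0.0
```

Call:
drive_tool(
  increments=[
    {"linear": [0,0,0],"yaw": 0},
    {"linear": [0,0,0],"yaw": 0},
    {"linear": [0,0,0],"yaw": 0},
    {"linear": [0,0,0],"yaw": 0},
    {"linear": [0,0,0],"yaw": 0},
  ],
  grip=0.03,
  force=30,
)

```text
time_s: 1.6
tool_pos: [0.5074, 0.0812, 0.0655]
ee_rot: [0.001, 0.707, 0.707, 0.001]
force: [-0.8, 0.5, 4.6]
opening: 0.417
gripper_force: 30.5
```

Call:
drive_tool(
  increments=[
    {"linear": [0,0,-0.015],"yaw": 0},
    {"linear": [0,0,-0.035],"yaw": 0},
    {"linear": [0,0,-0.06],"yaw": 0},
    {"linear": [0,0,-0.085],"yaw": 0},
    {"linear": [0,0,-0.09],"yaw": 0},
  ],
)

```text
time_s: 2.1
tool_pos: [0.5081, 0.0814, 0.1575]
ee_rot: [0.001, 0.707, 0.707, 0.002]
force: [0.2, 0.4, -1.2]
opening: 0.418
gripper_force: 32.5
```

```bash
python3 - <<'E'
from h import *
a=cam('side')['pixels'];b=cam('scene')['pixels']
cv2.imwrite('pics/g1.png',np.hstack([a[60:360,180:520],b[60:360,150:490]]))
E
```

```text
(no output)
```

View pics/g1.png

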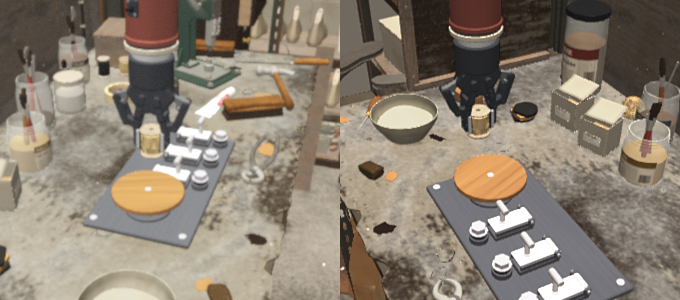

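The spool is held cleanly: the side crop shows it in the fingers at (150,140), and the disc is empty. Next, over to the bowl.

Call:
drive_tool(
  increments=[
    {"linear": [0.035,-0.006,0],"yaw": 0},
    {"linear": [0.08,-0.015,0],"yaw": 0},
    {"linear": [0.125,-0.023,0],"yaw": 0},
    {"linear": [0.17,-0.031,0],"yaw": 0},
    {"linear": [0.215,-0.04,0],"yaw": 0},
  ],
)

```text
time_s: 2.7
tool_pos: [0.4653, 0.2972, 0.1528]
ee_rot: [-0.0, 0.707, 0.707, -0.001]
force: [1.0, 1.2, -0.6]
opening: 0.418
gripper_force: 32.5
```

Call:
drive_tool(
  increments=[
    {"linear": [0.035,-0.006,0],"yaw": 0},
    {"linear": [0.062,-0.011,0],"yaw": 0},
    {"linear": [0.062,-0.011,0.0],"yaw": 0},
    {"linear": [0.062,-0.011,0.02],"yaw": 0},
    {"linear": [0.062,-0.011,0.045],"yaw": 0},
  ],
)

```text
time_s: 3.2
tool_pos: [0.4558, 0.3576, 0.1083]
ee_rot: [0.0, 0.707, 0.707, 0.0]
force: [-0.3, -1.0, -1.5]
opening: 0.419
gripper_force: 32.6
```

Call:
drive_tool(
  increments=[
    {"linear": [0,0,0.025],"yaw": 0},
    {"linear": [0,0,0.05],"yaw": 0},
    {"linear": [0,0,0.075],"yaw": 0},
    {"linear": [0,0,0.09],"yaw": 0},
    {"linear": [0,0,0.091],"yaw": 0},
  ],
)

```text
time_s: 3.7
tool_pos: [0.4541, 0.3562, 0.0156]
ee_rot: [-0.0, 0.707, 0.707, -0.002]
force: [0.8, 0.3, -0.7]
opening: 0.42
gripper_force: 32.6
```

Call:
drive_tool(
  increments=[
    {"linear": [0,0,0],"yaw": 0},
    {"linear": [0,0,0],"yaw": 0},
    {"linear": [0,0,0],"yaw": 0},
    {"linear": [0,0,0],"yaw": 0},
  ],
  grip=0.055,
)

```text
time_s: 4.1
tool_pos: [0.4559, 0.3584, 0.0193]
ee_rot: [0.0, 0.707, 0.707, 0.001]
force: [-0.3, 1.3, -0.1]
opening: 0.64
gripper_force: 0.1
```

Call:
drive_tool(
  increments=[
    {"linear": [0,0,-0.015],"yaw": 0},
    {"linear": [0,0,-0.04],"yaw": 0},
    {"linear": [0,0,-0.08],"yaw": 0},
    {"linear": [0,0,-0.12],"yaw": 0},
    {"linear": [0,0,-0.12],"yaw": 0},
  ],
)

```text
time_s: 4.6
tool_pos: [0.4581, 0.3605, 0.1458]
ee_rot: [0.001, 0.707, 0.707, 0.005]
force: [0.8, 0.3, 0.2]
opening: 0.64
gripper_force: 0.0
```

```bash
python3 - <<'E'
from h import *
c=cam('side');a=c['pixels'];b=cam('scene')['pixels']
cv2.imwrite('pics/g2.png',np.hstack([a[180:480,180:520],b[60:360,100:440]]))
W=cloud(c);p=W[(W[...,2]>.045)&(W[...,2]<.07)&(abs(W[...,0]-.455)<.1)&(abs(W[...,1]-.358)<.1)];print(np.median(p,0))
E
```

```text
[0.45092162 0.35174181 0.05314771]
```

View pics/g2.png

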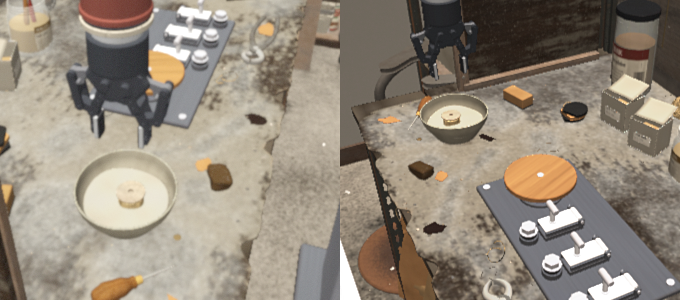

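The spool stands upright in the bowl (side crop (130,192)) and the gripper is empty. I'll shut the fingers and go to the left bolt.

Call:
drive_tool(
  increments=[
    {"linear": [-0.035,-0.001,0],"yaw": 0},
    {"linear": [-0.08,-0.002,0],"yaw": 0},
    {"linear": [-0.125,-0.003,0],"yaw": 0},
    {"linear": [-0.17,-0.004,0],"yaw": 0},
    {"linear": [-0.215,-0.006,0],"yaw": 0},
  ],
  grip=0.0,
)

```text
time_s: 5.2
tool_pos: [0.4485, 0.1409, 0.1376]
ee_rot: [-0.0, 0.707, 0.707, -0.001]
force: [0.6, -0.2, 0.1]
opening: 0.006
gripper_force: 0.0
```

Call:
drive_tool(
  increments=[
    {"linear": [-0.045,-0.001,0],"yaw": 0},
    {"linear": [-0.09,-0.003,0],"yaw": 0},
    {"linear": [-0.135,-0.004,0],"yaw": 0},
    {"linear": [-0.17,-0.005,0],"yaw": 0},
    {"linear": [-0.182,-0.005,0],"yaw": 0},
  ],
)

```text
time_s: 5.7
tool_pos: [0.4432, -0.0427, 0.1377]
ee_rot: [-0.0, 0.709, 0.705, -0.001]
force: [-0.0, 0.2, -0.1]
opening: 0.002
gripper_force: 0.0
```

Call:
drive_tool(
  increments=[
    {"linear": [0,0,0.02],"yaw": 0},
    {"linear": [0,0,0.045],"yaw": 0},
    {"linear": [0,0,0.065],"yaw": 0},
    {"linear": [0,0,0.077],"yaw": 0},
    {"linear": [0,0,0.077],"yaw": 0},
  ],
)

```text
time_s: 6.2
tool_pos: [0.4431, -0.0385, 0.0597]
ee_rot: [-0.001, 0.707, 0.707, -0.001]
force: [-0.1, -0.5, 0.4]
opening: 0.001
gripper_force: 0.0
```

Call:
drive_tool(
  increments=[
    {"linear": [0,0,0.006],"yaw": 0},
    {"linear": [0,0,0.011],"yaw": 0},
    {"linear": [0,0,0.014],"yaw": 0},
    {"linear": [0,0,0.016],"yaw": 0},
    {"linear": [0,0,0.018],"yaw": 0},
  ],
)

```text
time_s: 6.7
tool_pos: [0.4446, -0.039, 0.0435]
ee_rot: [0.0, 0.707, 0.707, 0.0]
force: [-1.9, 0.3, 2.8]
opening: 0.0
gripper_force: 1.1
```

Call:
drive_tool(
  increments=[
    {"linear": [0,0,0.001],"yaw": 0},
    {"linear": [0,0,0.002],"yaw": 0},
    {"linear": [0,0,0.002],"yaw": 0},
  ],
)

```text
time_s: 7.0
tool_pos: [0.4447, -0.039, 0.0415]
ee_rot: [0.0, 0.707, 0.707, 0.0]
force: [0.1, 0.3, 2.6]
opening: 0.003
gripper_force: 1.6
```

Call:
drive_tool(
  increments=[
    {"linear": [0,0,0.001],"yaw": 0},
    {"linear": [0,0,0.003],"yaw": 0},
    {"linear": [0,0,0.004],"yaw": 0},
    {"linear": [0,0,0.004],"yaw": 0},
  ],
)

```text
time_s: 7.4
tool_pos: [0.4449, -0.039, 0.0395]
ee_rot: [-0.0, 0.707, 0.707, 0.0]
force: [-12.8, 0.7, 37.3]
opening: -0.004
gripper_force: 18.4
```

Call:
drive_tool(
  increments=[
    {"linear": [0,0,-0.014],"yaw": 0},
    {"linear": [0,0,-0.044],"yaw": 0},
    {"linear": [-0.03,0,-0.044],"yaw": 0},
    {"linear": [-0.065,0,-0.044],"yaw": 0},
    {"linear": [-0.09,-0.001,-0.044],"yaw": 0},
  ],
)

```text
time_s: 7.9
tool_pos: [0.4434, -0.131, 0.0815]
ee_rot: [0.0, 0.707, 0.707, 0.0]
force: [0.6, -0.2, -0.1]
opening: -0.001
gripper_force: 0.0
```

Call:
drive_tool(
  increments=[
    {"linear": [0,0,0.0],"yaw": 0},
    {"linear": [0,0,0.012],"yaw": 0},
    {"linear": [0,0,0.026],"yaw": 0},
    {"linear": [0,0,0.031],"yaw": 0},
    {"linear": [0,0,0.032],"yaw": 0},
  ],
)

```text
time_s: 8.4
tool_pos: [0.4427, -0.128, 0.0481]
ee_rot: [-0.001, 0.707, 0.708, -0.001]
force: [-0.1, 0.3, 1.8]
opening: -0.002
gripper_force: 0.0
```

Call:
drive_tool(
  increments=[
    {"linear": [0,0,0.002],"yaw": 0},
    {"linear": [0,0,0.003],"yaw": 0},
    {"linear": [0,0,0.004],"yaw": 0},
    {"linear": [0,0,0.0045],"yaw": 0},
    {"linear": [0,0,0.0045],"yaw": 0},
  ],
)

```text
time_s: 8.9
tool_pos: [0.4439, -0.1289, 0.0461]
ee_rot: [0.0, 0.707, 0.707, 0.0]
force: [-6.5, 0.7, 14.7]
opening: 0.002
gripper_force: 7.3
```

Call:
drive_tool(
  increments=[
    {"linear": [0,0,-0.014],"yaw": 0},
    {"linear": [0,0,-0.036],"yaw": 0},
    {"linear": [-0.03,0,-0.036],"yaw": 0},
    {"linear": [-0.065,-0.001,-0.036],"yaw": 0},
    {"linear": [-0.089,-0.0015,-0.036],"yaw": 0},
  ],
)

```text
time_s: 9.4
tool_pos: [0.4421, -0.2201, 0.0816]
ee_rot: [0.001, 0.707, 0.707, 0.0]
force: [-0.2, 0.5, 1.0]
opening: -0.002
gripper_force: 0.0
```

Call:
drive_tool(
  increments=[
    {"linear": [0,0,0.0],"yaw": 0},
    {"linear": [0,0,0.012],"yaw": 0},
    {"linear": [0,0,0.026],"yaw": 0},
    {"linear": [0,0,0.031],"yaw": 0},
    {"linear": [0,0,0.0315],"yaw": 0},
  ],
)

```text
time_s: 9.9
tool_pos: [0.4414, -0.2168, 0.0482]
ee_rot: [-0.001, 0.707, 0.708, -0.0]
force: [-0.6, -0.3, 0.0]
opening: 0.0
gripper_force: 0.0
```

Call:
drive_tool(
  increments=[
    {"linear": [0,0,0.002],"yaw": 0},
    {"linear": [0,0,0.003],"yaw": 0},
    {"linear": [0,0,0.004],"yaw": 0},
    {"linear": [0,0,0.0045],"yaw": 0},
    {"linear": [0,0,0.0045],"yaw": 0},
  ],
)

```text
time_s: 10.4
tool_pos: [0.4424, -0.2179, 0.0461]
ee_rot: [0.0, 0.707, 0.707, 0.0]
force: [-4.0, 2.9, 13.5]
opening: -0.003
gripper_force: 6.9
```

Only the left bolt sank: it bottomed at about 0.0395, while the other two stopped hard at 0.046. I'll turn the gripper so it takes the left bar by its ends, along y.

Call:
drive_tool(
  increments=[
    {"linear": [0,0,-0.03],"yaw": 0},
    {"linear": [0.02,0.01,-0.07],"yaw": 0.14},
    {"linear": [0.06,0.025,-0.08],"yaw": 0.28},
    {"linear": [0.1,0.035,-0.08],"yaw": 0.42},
    {"linear": [0.14,0.045,-0.08],"yaw": 0.56},
  ],
  grip=0.043,
)

```text
time_s: 10.9
tool_pos: [0.487, -0.0811, 0.126]
ee_rot: [0.001, 0.872, 0.489, 0.001]
force: [1.2, 0.5, 0.5]
opening: 0.5
gripper_force: 0.0
```

Call:
drive_tool(
  increments=[
    {"linear": [0,0,0],"yaw": 0.14},
    {"linear": [0,0,0],"yaw": 0.28},
    {"linear": [0,0,0],"yaw": 0.42},
    {"linear": [0,0,0],"yaw": 0.56},
    {"linear": [0,0,0],"yaw": 0.7},
  ],
)

```text
time_s: 11.4
tool_pos: [0.4862, -0.0823, 0.1251]
ee_rot: [0.0, 0.987, 0.161, 0.0]
force: [-0.5, 1.8, -0.1]
opening: 0.503
gripper_force: 0.0
```

Call:
drive_tool(
  increments=[
    {"linear": [0,0,0],"yaw": 0.14},
    {"linear": [0,0,0],"yaw": 0.28},
    {"linear": [0,0,0],"yaw": 0.325},
    {"linear": [0,0,0],"yaw": 0.325},
    {"linear": [0,0,0],"yaw": 0.325},
  ],
)

```text
time_s: 11.9
tool_pos: [0.4862, -0.0824, 0.125]
ee_rot: [-0.0, 1.0, 0.003, 0.0]
force: [-0.4, -0.3, 0.4]
opening: 0.506
gripper_force: 0.0
```

```bash
cat > rel.py <<'E'
from h import *
from scipy.spatial.transform import Rotation as R
def rel(t):
    s=bot.state(); q=np.array(s['ee_rot']); r=R.from_quat(q[[1,2,3,0]])
    print(s['tool_pos'],r.as_matrix().round(3).tolist(),s['opening'],'shift',r.inv().apply(np.array(t)-s['tool_pos']).round(4))
E
python3 -c "
from rel import *
rel([.4903,-.0395,.055])"
```

```text
[ 0.48616764 -0.08235412  0.12499655] [[1.0, 0.005, 0.0], [0.005, -1.0, 0.0], [0.0, -0.0, -1.0]] 0.5059120159010578 shift [ 0.0043 -0.0428  0.07  ]
```

Call:
drive_tool(
  increments=[
    {"linear": [0.002,-0.022,0],"yaw": 0.01},
    {"linear": [0.004,-0.043,0.0],"yaw": 0.02},
    {"linear": [0.004,-0.043,0],"yaw": 0.02},
    {"linear": [0.004,-0.043,0.02],"yaw": 0.02},
    {"linear": [0.004,-0.043,0.035],"yaw": 0.02},
  ],
)

```text
time_s: 12.4
tool_pos: [0.49, -0.0398, 0.0894]
ee_rot: [0.0, 1.0, -0.008, 0.0]
force: [0.1, 0.3, -0.4]
opening: 0.507
gripper_force: 0.0
```

```bash
python3 - <<'E'
from rel import *
rel([.4903,-.0395,.055])
a=cam('side')['pixels'];b=cam('scene')['pixels']
f=lambda i:cv2.resize(i,None,fx=2,fy=2)
cv2.imwrite('pics/g3.png',np.hstack([f(a[100:300,260:460]),f(b[160:360,210:410])]))
E
```

```text
[ 0.49002978 -0.03977438  0.08942096] [[1.0, -0.015, 0.001], [-0.015, -1.0, -0.0], [0.001, 0.0, -1.0]] 0.5072355912165099 shift [ 0.0002 -0.0003  0.0344]
```

View pics/g3.png

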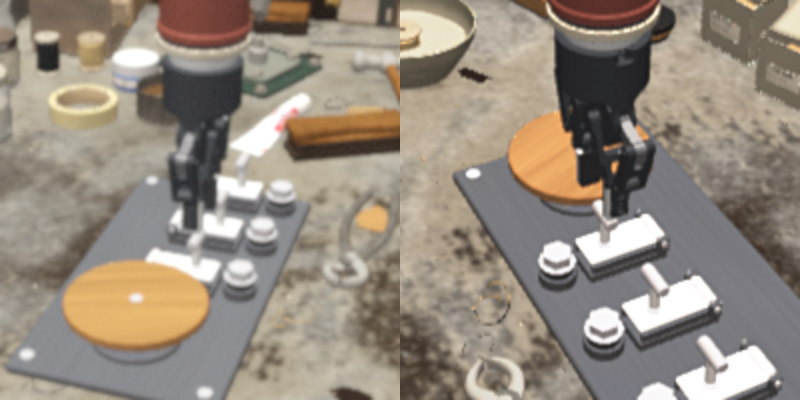

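The fingers straddle the left bar from above, at scene crop (610,210), and there is nothing in the way. Descend, then grip.

Call:
drive_tool(
  increments=[
    {"linear": [0,0,0.012],"yaw": 0},
    {"linear": [0,0,0.024],"yaw": 0},
    {"linear": [0,0,0.033],"yaw": 0},
    {"linear": [0,0,0.034],"yaw": 0},
    {"linear": [0,0,0.034],"yaw": 0},
  ],
)

```text
time_s: 13.0
tool_pos: [0.4898, -0.0394, 0.0556]
ee_rot: [0.0, 1.0, -0.008, -0.0]
force: [1.1, -0.5, 0.1]
opening: 0.505
gripper_force: 0.0
```

Call:
drive_tool(
  increments=[
    {"linear": [0,0,0],"yaw": 0},
    {"linear": [0,0,0],"yaw": 0},
    {"linear": [0,0,0],"yaw": 0},
    {"linear": [0,0,0],"yaw": 0},
    {"linear": [0,0,0],"yaw": 0},
  ],
  grip=0.02,
  force=30,
)

```text
time_s: 13.5
tool_pos: [0.49, -0.0389, 0.0561]
ee_rot: [-0.0, 1.0, -0.008, 0.0]
force: [-2.7, 3.6, 4.7]
opening: 0.366
gripper_force: 29.8
```

Call:
drive_tool(
  increments=[
    {"linear": [0.0032,0,-0.004],"yaw": 0},
    {"linear": [0.0068,0,-0.0078],"yaw": 0},
    {"linear": [0.0107,0,-0.0112],"yaw": 0},
    {"linear": [0.0149,0,-0.0143],"yaw": 0},
    {"linear": [0.0193,0,-0.017],"yaw": 0},
  ],
)

```text
time_s: 14.0
tool_pos: [0.5083, -0.0392, 0.0723]
ee_rot: [-0.0, 1.0, -0.008, -0.001]
force: [-2.7, 4.8, -3.0]
opening: 0.362
gripper_force: 30.1
```

Call:
drive_tool(
  increments=[
    {"linear": [0.0046,0,-0.0023],"yaw": 0},
    {"linear": [0.0095,0,-0.0042],"yaw": 0},
    {"linear": [0.0144,0,-0.0057],"yaw": 0},
    {"linear": [0.0195,0,-0.0067],"yaw": 0},
    {"linear": [0.0247,0,-0.0073],"yaw": 0},
  ],
)

```text
time_s: 14.5
tool_pos: [0.5333, -0.0396, 0.0801]
ee_rot: [-0.0, 1.0, -0.008, -0.001]
force: [-5.5, 4.6, 2.6]
opening: 0.366
gripper_force: 30.9
```

Call:
drive_tool(
  increments=[
    {"linear": [0.0051,0,-0.0001],"yaw": 0},
    {"linear": [0.0103,0,0.0002],"yaw": 0},
    {"linear": [0.0154,0,0.001],"yaw": 0},
    {"linear": [0.0154,0,0.001],"yaw": 0},
    {"linear": [0.0154,0,0.001],"yaw": 0},
  ],
)

```text
time_s: 15.0
tool_pos: [0.5496, -0.0398, 0.0796]
ee_rot: [-0.0, 1.0, -0.008, -0.0]
force: [-2.6, 4.9, 5.3]
opening: 0.362
gripper_force: 31.3
```

```bash
python3 - <<'E'
from h import *
a=cam('side')['pixels'];b=cam('scene')['pixels']
f=lambda i:cv2.resize(i,None,fx=2,fy=2)
cv2.imwrite('pics/g4.png',np.hstack([f(a[100:300,260:460]),f(b[160:360,210:410])]))
s=bot.state();print(s['tool_pos'],s['force'],s['joint_vel'])
E
```

```text
[ 0.549517   -0.0398312   0.07965156] [-3.70706601  4.04550564  5.90057312] [-0.00077441 -0.0010265   0.00076696  0.00149492 -0.0014948  -0.00177943
  0.0001129 ]
```

View pics/g4.png

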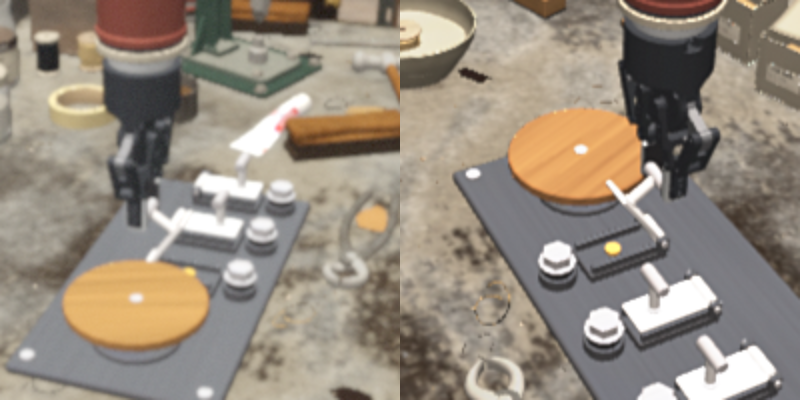

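The left cap is open about 60° or more, with its bar gripped at scene crop (655,175). The other two caps are shut and the spool is in the bowl, so I'm handing in.

```bash
python3 -c "
from rig import bot
print(bot.finish_job())"
```

```text
the job is handed in; nothing more can be done
None
```

The job is handed in (the hand-in reported no verdict): the spool is in the bowl, pressing all three bolts from left to right showed the left one is loose, and its cap is held open at about 60° by its bar with the other two caps shut.

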